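Roll a paper roll into its bench dispenser and lower the hold-down bar

ROBOT

A 6-joint arm with a two-finger parallel gripper is mounted at the origin on a cart in front of the work surface, level with it; the furniture and walls round the work are solid. World frame = base frame: x ahead of the robot, y to its left, z up, the work surface at z = 0. Lengths are in m, angles in degrees, forces in N, time in s.
With the tool pointing down it reaches from about 0.35 to 0.875 m from the base axis. Payload 4.2 kg.
Tool frame: the origin (TCP) lies on the front face of the gripper's body, between the roots of the fingers; the fingertips stand 70 mm ahead of it and the grasp point (between the pads) lies 51 mm ahead of it; x points along the fingers, y is the direction in which the jaws open and shut, and the axes are right-handed (so a half turn about x gives the same grasp; the last joint's range is limited). The gripper opens to 87 mm and grips with 3 to 60 N. Pads are 19 mm wide; open, the fingers measure 117 mm over their backs; the gripper's body (75 mm by 190 mm) begins 51 mm behind the grasp point.
Start: joints at [88.041, 22.042, 0.453, 0, -68.411, -14.817], TCP at [0.18, 0.598, 0.292] pointing down, gripper open.
Joint ranges: [-179.83, 179.83], [-69.29, 118.12], [-61.27, 80.66], [-181.25, 117.63], [-171.15, -9.14], [-177.46, 177.46]. Speed limits (degrees/s): [159.86, 159.86, 180, 180, 180, 180].

INTERFACE

Orientations are given as a 3x3 rotation matrix whose columns are the frame's x, y, z axes.
In Python, from station import r, viewer, spotter gives the robot as it stands.
- The arm moves only by the tool move_arm, never from a script. Its argument "series" is a list that holds one entry, the list of rows, each a list of 7 numbers: the turn, a rotation vector about the world's x, y, z scaled (see below), then the shift along the world's x, y, z scaled (see below), then the opening, from 0 (shut) to 1 (fully open). A call has 1 to 20 rows; each row shifts and turns the pose as measured when the row begins; what a row does not reach is not made up. The controller multiplies each number of a shift by 60 mm and each number of a turn by 8 degrees. A row lasts 1/8 s, in which the tool goes at most 62.5 mm and 10.7 degrees, less where a joint would pass 70% of its speed; a pose out of reach is approached as far as the arm can. A call with a number of a shift or a turn outside -1 to 1 is refused whole. A call with a gripper value outside its range is refused whole. The fingers move at their own pace and stop on an object; the grip force is fixed at half the most. Time passes only in rows, so rows that do not move let the fingers close. It gives the time, the measured TCP pose, the force and the opening at its end, in the units of the state.
- r.sense(): the state, without advancing time (a new reading comes with each control period).
- viewer.capture(name): name is "scene" or "top" or "wrist"; returns (picture, depth): 480x640x3 uint8, red, green, blue; 480x640 float32, m along the optical axis (not along the pixel's ray), 0 where there is no reading.
- viewer.camera_params(name): a dict with "mtx" (3x3 intrinsics, pixels), "dist_coeffs" ([k1, k2, p1, p2, k3] as OpenCV has them; the pictures are not rectified), "pose" (4x4, takes a point from camera to world coordinates). Camera axes: x right, y down, z forward; pixel columns grow to the right and rows downward; lengths in m; the calibration is good to about 2 mm. A picture is of the moment at which its call begins: read the wrist's pose just before it. camera_params takes no time and is no camera call; for the wrist camera it gives the pose at the moment of the call.
- r.finish_job(): hands the job in, once; it reports no verdict.
Trained networks look in the newest picture that a camera, given by its name, has taken for a name from the list of things; names that differ only in an ending like _2 or _b are one class to them, and where a whole thing is asked for, a point or a joint stands for the part that bears it (a point fixed in the world has none). Each returns a list of dicts, best first, with "conf" (0 to 1); they miss things now and then, are a little off and sometimes report something else, mostly with a low value. They report only what shows in the picture. A call takes as long as a camera call.
- spotter.find_in(camera, name): "centre" ([column, row] in pixels, amid what is visible of it).
- spotter.trace(camera, name): "mask" (480x640 bool, what is visible of it) and "centre" ([column, row] in pixels, amid what is visible of it).
The state is a dict: "time_s": time; "joints": joint angles; "joint_velocities": joint speeds; "effort": joint torques, N m; "tcp_pos": TCP position; "ee_rot": TCP orientation; "wrist_force": force on the tool from outside, world axes, zero at the start; "moment": the same for the moment, N m; "gripper_width": opening from 0.0 (shut) to 1.0 (fully open).
Only numpy, scipy, OpenCV 4.12 (cv2) and the standard library are available. Lean on these libraries where they do the work, as an engineer would, in place of code of your own. Each camera call takes 0.05 s, during which the arm holds its last target.

TASK

Load the paper dispenser without gripping or lifting anything: with your fingertips roll the paper roll gently along the dispenser's deck until it settles in the hollow between the two metal idle rollers. Then push the raised hold-down bar over so that it comes down and rests on the roll. Leave the other things on the bench where they are.

Things in the scene. Friction and masses are not known exactly. Their poses are not given: they have to be found in the camera images.
- paper_dispenser: low grey sheet-metal bench dispenser, fixed, 312 mm long x 138 wide; origin: centre of its footprint on the table; own x along its length, the way the roll must travel (loading deck, two idle rollers, tail deck with the bar), z up. Inner faces of the side cheeks at y = +-64 mm, 50 mm above the table; bearing ears at the bar's hinge, outside y = +-64, reach 96 mm
- deck_mid (a point): middle of the flat loading deck (covered in black rubber), 30 mm above the table; the deck runs from dispenser x = -150 to +15 mm; at its start a grey lip stands 14 mm above it. The tail deck beyond the rollers (x = +95 to +150) is as high and ends in a like lip
- paper_roll: loose tight roll of smooth cream paper, blue tape tab, 70 mm diameter, 120 long, 0.35 to 0.6 kg. Lies on the loading deck, its axis (own y) across the dispenser. Origin: its middle, 65 mm above the table on the deck; own z is up at the start. Slippery on deck, rollers and fingers (friction about 0.3): pushed from behind a little above mid-height (0 to 20 degrees) it rolls; pressed down on higher up it can wedge; let go it soon stops
- saddle (a point): where the roll's centre lies when settled between the idle rollers: dispenser x = +55, y = 0, 57 mm above the table; axes as the dispenser's. The idle rollers turn freely, 24 mm diameter, centres at dispenser x = +29 and +81, tops level with the deck: past the first one the roll drops 8 mm into the hollow; pushed on, it would climb over the second
- hold_bar (a joint): hold-down bar: U-shaped steel frame with a black rubber-sleeved cross rod, hinged at the tail. 0 = open, leaning 0.44 rad back beyond upright (away from the roll); 0.44 = upright; grows toward the roll; 1.73 = resting on a settled roll; stop at 2.3. Starts at 0 to 0.2. A stiff damped hinge holds it near upright; past about 0.85 its weight lowers it slowly by itself
- bar_hinge (a point): middle of the bar's hinge line (along dispenser y): dispenser x = +130, 76 mm above the table
- bar_rod (a point): middle of the bar's cross rod (14 mm diameter, 132 mm long, along dispenser y), 83 mm from the hinge line; moves with the bar; at most 159 mm above the table
- tile_bundle: bystander: bundle of green tiles in a paper band, 49 x 72 x 34, origin at the centre of its underside; leave alone
- tile_bundle_2: bystander: a second such bundle, 49 x 72 x 34; leave alone
- lot_stamp: bystander: wooden hand stamp with a turned handle, 26 x 52 x 73 tall; leave alone
- scissors: bystander: blue-handled scissors lying flat, 87 x 199 x 10; leave alone
- masking_roll: bystander: roll of masking tape lying flat, 104 x 102 x 25; leave alone
- lot_marker: bystander: white and red marker pen, 17 x 135 x 16; leave alone

How it is judged (in metres and radians):
On the way, in this order (a step that is already met when the one before it is completed fails the run):
1. the roll has been rolled (turned, not slid) along the deck and lies settled between the idle rollers while the bar is still open (x of paper_roll in the frame of saddle between -0.008 and 0.008 m and z of paper_roll in the frame of saddle between -0.005 and 0.005 m and linear speed of paper_roll below 0.02 m/s and angle between paper_roll's own z axis and vertical above 1 rad and value of joint hold_bar below 1 rad), for 0.2 s.
2. the hold-down bar has come down onto the roll (value of joint hold_bar between 1.66 and 1.8 rad), for 0.2 s.
At the end, for the whole second after the job is handed in: The roll lies still in the hollow between the two idle rollers (centre within 8 mm along the travel and 5 mm in height of the saddle), the hold-down bar rests on it (joint 1.66 to 1.80, contact force above 0.05 N), and every bystander is within 15 mm of its start (all of step 2 and x of paper_roll in the frame of saddle between -0.008 and 0.008 m and z of paper_roll in the frame of saddle between -0.005 and 0.005 m and linear speed of paper_roll below 0.02 m/s and contact force between hold_bar and paper_roll above 0.05 N and distance of each of tile_bundle, tile_bundle_2, lot_stamp, scissors, masking_roll, lot_marker from where it was at the start of the episode below 0.015 m); the robot touches nothing.
It fails at once if the roll is lifted (its centre more than 13 mm above its height on the deck) (height (world z) of paper_roll above 0.078 m).
It fails at once if the roll leaves the dispenser (height (world z) of paper_roll below 0.045 m).
It fails at once if the roll is flung (faster than 0.5 m/s) (linear speed of paper_roll above 0.5 m/s).
It fails at once if a bystander is moved by more than 20 mm (distance of any of tile_bundle, tile_bundle_2, lot_stamp, scissors, masking_roll, lot_marker from where it was at the start of the episode above 0.02 m).
It also fails if it takes over 64 s, if anything falls off the work surface, if the arm or the gripper's body presses on something with over 40 N, if the wrist force passes 120 N, or if a joint passes its speed limit or range.

## Working session

There is one attempt and no reset: what is moved stays moved. The work goes in short steps, Python scripts to look and compute and a tool call to move; the robot and the scene stay as the last step left them, time stands still between calls to the robot, and variables do not carry over. Pictures are saved under pics/ and viewed, and the job is handed in when it is done.

Besides the shell and the picture viewer there is one more tool, called by a JSON object that holds its "op" and its "data". move_arm: Moves the arm, as the interface text tells. Its arguments: {"type":"object","properties":{"series":{"type":"array","items":{"type":"array","items":{"type":"array","items":{"type":"number","minimum":-1,"maximum":1}}}}},"required":["series"]}

```bash
mkdir -p pics; ls; cat > h.py <<'E'
import numpy as np, cv2
from station import r, viewer, spotter
def snap(n,f):
    im,d=viewer.capture(n); cv2.imwrite('pics/'+f,im[:,:,::-1]); np.save('pics/'+f[:-4]+'_d.npy',d); return im,d
def cam(n):
    p=viewer.camera_params(n); return np.array(p['mtx']),np.array(p['dist_coeffs'],float),np.array(p['pose'])
def pts(n,d,uv):
    K,D,T=cam(n); uv=np.asarray(uv,float).reshape(-1,2)
    n_=cv2.undistortPoints(uv.reshape(-1,1,2),K,D).reshape(-1,2)
    z=d[uv[:,1].astype(int),uv[:,0].astype(int)]
    P=np.c_[n_*z[:,None],z]; return (P@T[:3,:3].T+T[:3,3]),z
def proj(n,P):
    K,D,T=cam(n); Ti=np.linalg.inv(T)
    return cv2.projectPoints(np.asarray(P,float).reshape(-1,1,3),cv2.Rodrigues(Ti[:3,:3])[0],Ti[:3,3],K,D)[0].reshape(-1,2)
E
python3 - <<'E'
from h import *
np.set_printoptions(precision=4,suppress=True)
s=r.sense(); print(s['time_s'],s['tcp_pos'],s['ee_rot'],s['wrist_force'])
for c in['scene','top']:
    im,d=snap(c,c+'0.png'); print(cam(c)[2])
    for n in['paper_dispenser','paper_roll','hold_bar']:
        for o in spotter.trace(c,n)[:2]:
            v,u=np.nonzero(o['mask']); P,z=pts(c,d,np.c_[u,v]); P=P[z>0]
            print(c,n,round(o['conf'],2),o['centre'],len(P),np.percentile(P,[2,50,98],axis=0).tolist() if len(P) else '')
E
```

```text
pics
0.0 [0.1802 0.598  0.2911] [[-0.0005 -0.2888 -0.9574]
 [-0.0022 -0.9574  0.2888]
 [-1.      0.0022 -0.0001]] [-0.2436 -0.2947  0.5385]
[[ 0.487  -0.5665  0.6648 -0.3936]
 [-0.8734 -0.3168  0.3699 -0.5082]
 [ 0.001  -0.7607 -0.6491  1.0195]
 [ 0.      0.      0.      1.    ]]
scene paper_dispenser 0.98 [341.5, 276.2] 5485 [[0.4474023770493899, -0.1627162955996597, 0.005465925425075477], [0.5199158449504354, -0.033861410539565207, 0.031975822723343206], [0.6153930162557001, 0.157877280450317, 0.15801313425599564]]
scene hold_bar 0.96 [383.4, 257.5] 370 [[0.47051703970409636, -0.1714427639473668, 0.07943805467258877], [0.505161131073038, -0.1575615894434391, 0.15562274024965267], [0.6204077949130298, -0.12760013905171738, 0.16122273078595692]]
[[ 0.0003 -0.991   0.1336  0.3484]
 [-1.      0.0002  0.0035  0.0256]
 [-0.0035 -0.1336 -0.991   1.3262]
 [ 0.      0.      0.      1.    ]]
top paper_dispenser 0.79 [356.9, 235.1] 6670 [[0.4558780816687291, -0.16458715717232325, 0.00532849789228925], [0.5360318912123515, -0.04165459609046192, 0.030351805932790632], [0.6125940918637872, 0.154
[... 264 characters left out ...]
1]]
top paper_roll 0.35 [451.7, 310.6] 295 [[0.32134337612554686, -0.2893034705262047, 0.005068841490425866], [0.3451615685009612, -0.26759535290118663, 0.021959071699725108], [0.3712151615083203, -0.251198092215862, 0.07644034050913415]]
top hold_bar 0.85 [412.1, 217.6] 559 [[0.47416709946569635, -0.18795612457340383, -1.1021283211647397e-05], [0.549164693954118, -0.158111931726823, 0.1556253649669228], [0.6458647040647777, -0.12086189294285384, 0.16215877026537182]]
top hold_bar 0.55 [308.1, 233.0] 1576 [[0.4632308865814928, 0.04209878954612302, 0.0641346919710013], [0.5199334621766325, 0.07567607443114885, 0.095185272800557], [0.5800603302464268, 0.10990050066029498, 0.10375175842435369]]
```

```bash
python3 - <<'E'
import cv2
for c in['scene','top']:
    i=cv2.imread(f'pics/{c}0.png')[120:360,180:500]; cv2.imwrite(f'pics/{c}0z.png',cv2.resize(i,(800,600)))
E
```

```text
(no output)
```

View pics/scene0z.png

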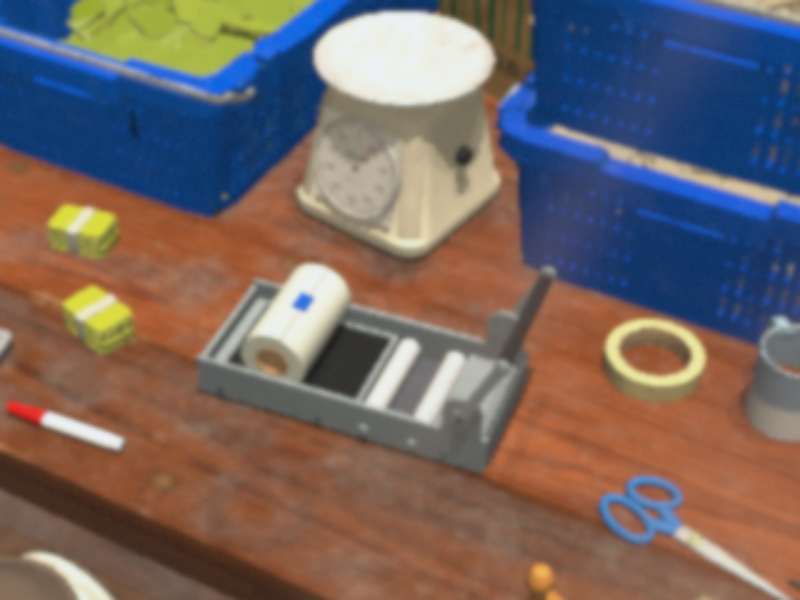

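View pics/top0z.png

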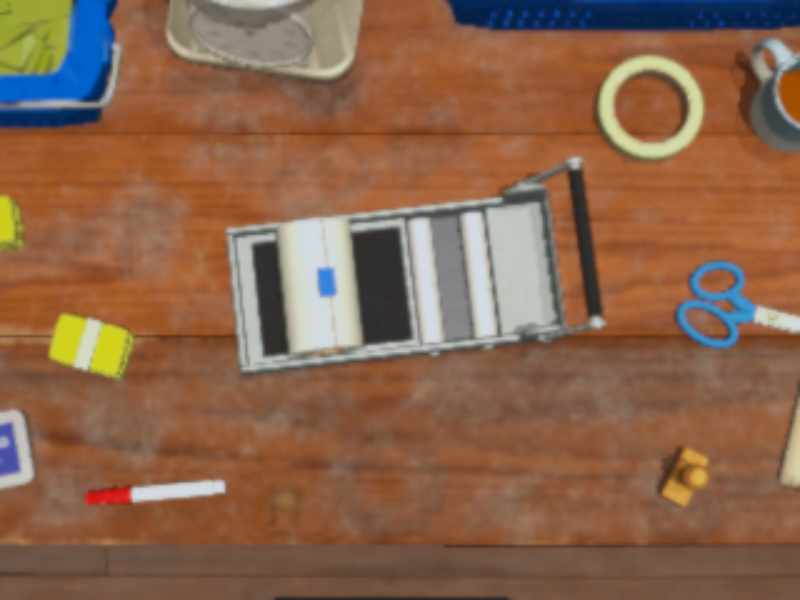

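View pics/top0.png

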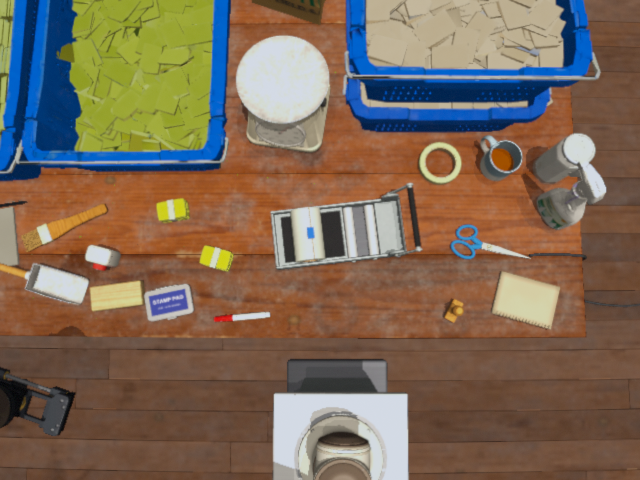

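The roll lies near the start of the deck, at about (306,234) in the top view. The dispenser runs roughly along world −y, with the bar open at its tail near (412,218). Next I'll fit its pose.

```bash
cat > fit.py <<'E'
from h import *
from scipy.optimize import least_squares
np.set_printoptions(precision=4,suppress=True)
d=np.load('pics/top0_d.npy')
# rim outer corners, px in top0z zoom
z=np.array([[228,230],[243,372],[563,333]],float)/2.5+[180,120]
C=np.array([[-.156,.069,.05],[-.156,-.069,.05],[.156,-.069,.05]])
def W(p,C):
    c,s=np.cos(p[2]),np.sin(p[2]); return np.c_[C[:,0]*c-C[:,1]*s+p[0],C[:,0]*s+C[:,1]*c+p[1],C[:,2]]
s=least_squares(lambda p:(proj('top',W(p,C))-z).ravel(),[.53,-.01,-1.5]); print('corners',s.x,np.degrees(s.x[2]),s.fun)
p=s.x
# depth rim
for c in['top','scene']:
    d=np.load(f'pics/{c}0_d.npy')
    v,u=np.mgrid[150:340,240:460]; P,zz=pts(c,d,np.c_[u.ravel(),v.ravel()])
    L=P-[p[0],p[1],0]; cs,sn=np.cos(p[2]),np.sin(p[2]); lx=L[:,0]*cs+L[:,1]*sn; ly=-L[:,0]*sn+L[:,1]*cs
    def st(n,m,a): print(c,n,m.sum(),np.percentile(a[m],[2,25,50,75,98]) if m.sum() else '')
    rim=(P[:,2]>.042)&(P[:,2]<.054)&(abs(lx)<.165)&(abs(ly)<.08)
    st('rim x',rim,lx);st('rim+ y',rim&(ly>.05),ly);st('rim- y',rim&(ly<-.05),ly)
    ro=(P[:,2]>.085)&(lx<0)&(lx>-.16)&(abs(ly)<.075); st('roll x',ro,lx); st('roll y',ro,ly); st('roll z',ro,P[:,2])
    m=ro&(P[:,2]>.098)
    if m.sum()>20: k=np.polyfit(ly[m],lx[m],1); print('axis slope',k)
    bar=(P[:,2]>.14)&(P[:,2]<.18)&(lx>.1)&(abs(ly)<.09); st('rod x',bar,lx); st('rod y',bar,ly); st('rod z',bar,P[:,2])
i=cv2.imread('pics/top0.png')
Q=[[-.156,.069,.05],[-.156,-.069,.05],[.156,-.069,.05],[.156,.069,.05]]
def ln(Q,col,cl=True):
    q=(proj('top',W(p,np.array(Q)))-[180,120])*2.5; cv2.polylines(i2,[q.round().astype(int)],cl,col,1)
i2=cv2.resize(i[120:360,180:500],(800,600))
ln(Q,(0,255,0));
for x in(.029,.081): ln([[x,-.064,.03],[x,.064,.03]],(0,0,255),False)
ln([[.015,-.064,.03],[.015,.064,.03]],(255,0,255),False)
cv2.imwrite('pics/fit.png',i2)
for n,l in[('saddle',[.055,0,.057]),('hinge',[.13,0,.076])]: print(n,W(p,np.array([l])))
E
python3 fit.py
```

```text
corners [ 0.5307  0.0038 -1.4527] -83.2339149518594 [-1.1366 -0.3832 -1.0757  0.1264  2.205   0.176 ]
top rim x 735 [-0.1551 -0.1181 -0.0065  0.0878  0.1551]
top rim+ y 269 [0.0531 0.0656 0.0668 0.0687 0.0706]
top rim- y 290 [-0.0677 -0.0665 -0.0649 -0.0633 -0.0528]
top roll x 1300 [-0.1006 -0.0865 -0.0722 -0.0582 -0.0447]
top roll y 1300 [-0.0577 -0.0304 -0.0007  0.03    0.0586]
top roll z 1300 [0.0858 0.0924 0.0967 0.0995 0.1039]
axis slope [ 0.0042 -0.0721]
top rod x 440 [0.1571 0.161  0.1643 0.1677 0.1719]
top rod y 440 [-0.0727 -0.0391 -0.0005  0.0381  0.0733]
top rod z 440 [0.1445 0.1548 0.157  0.1593 0.1627]
scene rim x 946 [-0.156  -0.0853  0.0048  0.0886  0.1531]
scene rim+ y 288 [0.0546 0.0629 0.0649 0.0667 0.0705]
scene rim- y 513 [-0.072  -0.0693 -0.0675 -0.0653 -0.0519]
scene roll x 764 [-0.1007 -0.0822 -0.0676 -0.0565 -0.0456]
scene roll y 764 [-0.0617 -0.0406 -0.0095  0.0244  0.0559]
scene roll z 764 [0.0857 0.0925 0.097  0.1001 0.1039]
axis slope [-0.0017 -0.0735]
scene rod x 293 [0.1556 0.1609 0.1645 0.1676 0.1702]
scene rod y 293 [-0.0764 -0.0552 -0.0128  0.0323  0.0735]
scene rod z 293 [0.1425 0.1548 0.1573 0.1587 0.1617]
saddle [[ 0.5372 -0.0508  0.057 ]]
hinge [[ 0.546  -0.1253  0.076 ]]
```

View pics/fit.png

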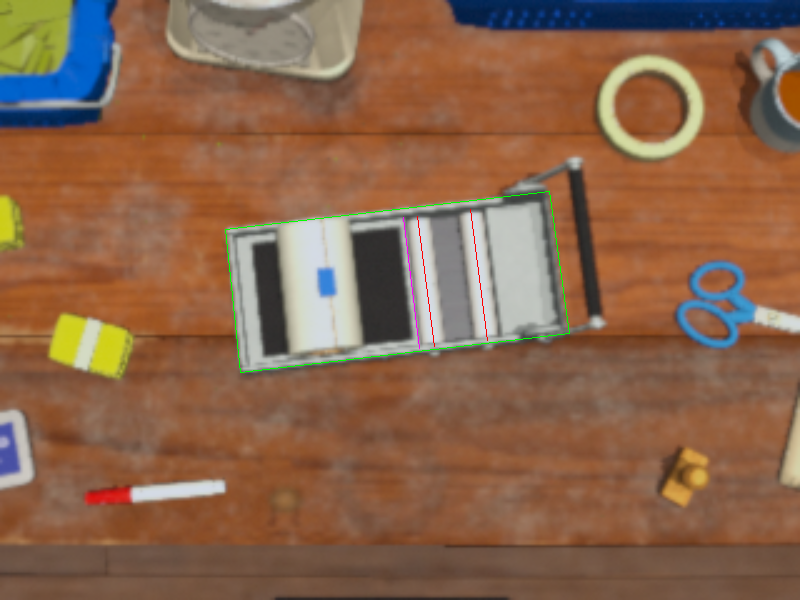

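The fit agrees with the rollers, the roll (x = −73 mm, on axis) and the bar (about 0.02 rad open). I'll move above the start of the deck and align the jaws across the dispenser.

{"op": "move_arm", "data": {"series": [[[0,0,-0.92,0.6,-0.8,0,0.9],[0,0,-0.92,0.6,-0.8,0,0.9],[0,0,-0.92,0.6,-0.8,0,0.9],[0,0,-0.92,0.6,-0.8,0,0.9],[0,0,-0.92,0.6,-0.8,0,0.9],[0,0,-0.92,0.6,-0.8,0,0.9],[0,0,-0.92,0.6,-0.8,0,0.9],[0,0,-0.92,0.6,-0.8,0,0.9],[0,0,-0.92,0.6,-0.8,0,0.9],[0,0,0,0,0,0,0.9]]]}}

```text
time_s: 1.65
tcp_pos: [0.5115, 0.1526, 0.2931]
ee_rot: [[0.006, -0.996, -0.086], [0.002, -0.086, 0.996], [-1.0, -0.006, 0.001]]
wrist_force: [0.1, 0.4, 0.5]
gripper_width: 0.899
```

```bash
cat >> h.py <<'E'
PX=np.array([.5307,.0038,-1.4527])
def disp(P):
    c,s=np.cos(PX[2]),np.sin(PX[2]); a=P[0]-PX[0]; b=P[1]-PX[1]; return np.array([a*c+b*s,-a*s+b*c,P[2]])
def state():
    np.set_printoptions(precision=4,suppress=True)
    s=r.sense(); R=np.array(s['ee_rot']); y=R[:,1]
    print('t',s['time_s'],'tcp',np.array(s['tcp_pos']),'disp',disp(s['tcp_pos']),'yaw y',np.degrees(np.arctan2(y[1],y[0])),'tiltx',R[:,0],'F',np.array(s['wrist_force']),'w',s['gripper_width'],'j',np.array(s['joints']))
E
python3 -c "
from h import *
state()
c,s=np.cos(PX[2]),np.sin(PX[2])
for lx in(-.155,-.1175,0,.02,.235): print(lx,PX[0]+lx*c,PX[1]+lx*s)"
```

```text
t 1.65 tcp [0.5115 0.1526 0.2931] disp [-0.15   -0.0015  0.2931] yaw y -175.04447270772812 tiltx [ 0.0055  0.0017 -1.    ] F [0.1262 0.4352 0.5074] w 0.8985954158707837 j [ 34.0735  12.9863 -12.4944   0.106  -64.202  -29.1637]
-0.155 0.512437588711046 0.15772038310085215
-0.1175 0.5168559140228898 0.12048158073774275
0 0.5307 0.0038
0.02 0.5330564401663166 -0.01606069459365834
0.235 0.5583881719542203 -0.2295631614754855
```

{"op": "move_arm", "data": {"series": [[[0,0,0.22,0.02,0.08,-0.6,0.9],[0,0,0,0,0,-0.8,0.9],[0,0,0,0,0,-0.8,0.9],[0,0,0,0,0,-0.5,0.9],[0,0,0,0,0,0,0.9],[0,0,0,0,0,0,0.9]]]}}

```text
time_s: 2.4
tcp_pos: [0.5127, 0.1606, 0.1304]
ee_rot: [[0.013, -0.992, -0.124], [0.006, -0.123, 0.992], [-1.0, -0.013, 0.005]]
wrist_force: [-0.6, 0.4, 0.2]
gripper_width: 0.898
```

```bash
python3 -c "
from h import *
state(); snap('scene','s1.png'); i=cv2.imread('pics/s1.png')[120:360,180:500]; cv2.imwrite('pics/s1z.png',cv2.resize(i,(800,600)))"
```

```text
t 2.4 tcp [0.5127 0.1606 0.1304] disp [-0.1578  0.0006  0.1304] yaw y -172.90592296347975 tiltx [ 0.0127  0.0064 -0.9999] F [-0.6187  0.3763  0.1632] w 0.8975339910891138 j [ 34.7496  23.4824 -24.1987   0.171  -41.5118 -27.7809]
```

View pics/s1z.png

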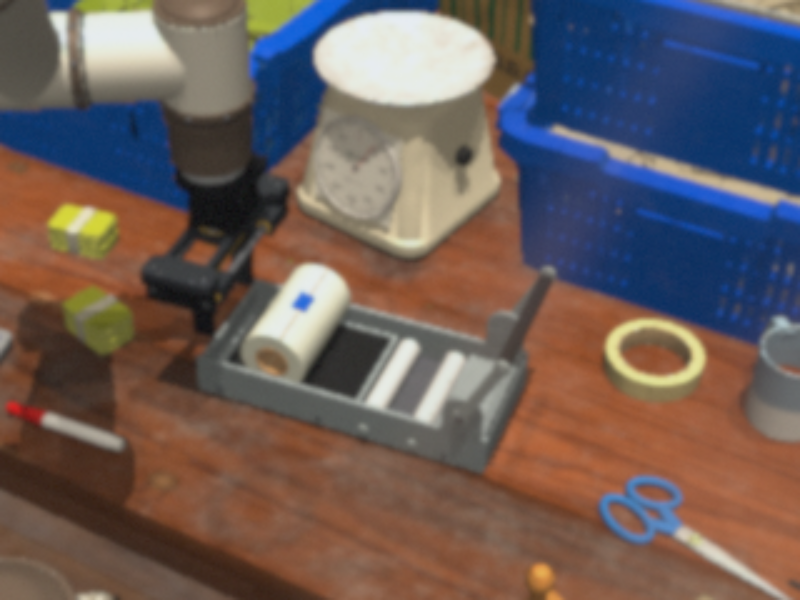

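Tool in place behind the roll, fingertips ~60 mm high. Gentle push now.

{"op": "move_arm", "data": {"series": [[[-0.045,0.09,0,0.03,-0.25,0,0.9],[0,0,0,0.03,-0.25,0,0.9],[0,0,0,0.02,-0.12,0,0.9],[0,0,0,0.02,-0.12,0,0.9],[0,0,0,0.02,-0.14,0,0.9],[0,0,0,0.02,-0.14,0,0.9],[0,0,0,0.02,-0.14,0,0.9],[0,0,0,0.02,-0.14,0,0.9]]]}}

```text
time_s: 3.45
tcp_pos: [0.5253, 0.0777, 0.134]
ee_rot: [[0.005, -0.992, -0.123], [0.004, -0.123, 0.992], [-1.0, -0.006, 0.003]]
wrist_force: [0.7, -0.6, -0.4]
gripper_width: 0.895
```

```bash
cat >> h.py <<'E'
def look(f):
    state(); c='scene'; im,d=snap(c,f); i=cv2.imread('pics/'+f)[160:320,240:453]; cv2.imwrite('pics/'+f[:-4]+'z.png',cv2.resize(i,(800,600)))
    v,u=np.mgrid[150:340,240:460]; P,zz=pts(c,d,np.c_[u.ravel(),v.ravel()]); L=disp(P.T).T
    o=spotter.trace(c,'paper_roll')
    for o in o[:1]:
        v,u=np.nonzero(o['mask']); P,zz=pts(c,d,np.c_[u,v]); L=disp(P[zz>0].T).T
        print('roll',o['conf'],o['centre'],len(L),np.percentile(L,[3,50,97],axis=0))
        for sgn in (1,-1):
            m=(L[:,2]>.05)&(L[:,1]*sgn>0)
            if m.sum()>30:
                q=L[m]; 
                from scipy.optimize import least_squares
                s=least_squares(lambda p:np.hypot(q[:,0]-p[0],q[:,2]-p[1])-.035,[np.median(q[:,0]),.06],loss='soft_l1',f_scale=.002); print('side',sgn,'cyl fit x,z',s.x)
E
python3 -c "
from h import *
look('s2.png')"
```

```text
t 3.45 tcp [0.5253 0.0777 0.134 ] disp [-0.074   0.0034  0.134 ] yaw y -172.92741079865365 tiltx [ 0.0053  0.0035 -1.    ] F [ 0.7468 -0.6288 -0.3519] w 0.8954390212228207 j [ 25.9023  22.8537 -24.4977  -0.0742 -42.2892 -18.7745]
roll 0.98 [313.6, 255.2] 1221 [[-0.0552 -0.0612  0.0512]
 [-0.0194 -0.0251  0.0915]
 [ 0.0056  0.0536  0.1028]]
side 1 cyl fit x,z [-0.0293  0.0662]
side -1 cyl fit x,z [-0.0282  0.0661]
```

View pics/s2z.png

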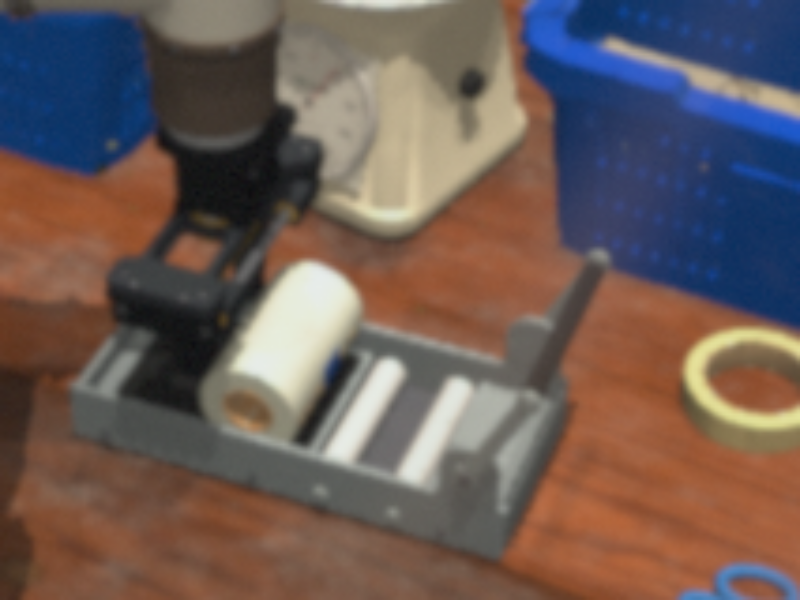

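The roll is turning (tab now on the front), square to the deck, at x = −29 mm. I'll continue.

{"op": "move_arm", "data": {"series": [[[0,0,0,0.0,-0.12,-0.04,0.9],[0,0,0,0.0,-0.13,-0.03,0.9],[0,0,0,0.0,-0.13,-0.01,0.9],[0,0,0,0.01,-0.13,-0.01,0.9],[0,0,0,0.01,-0.13,-0.01,0.9],[0,0,0,0.01,-0.1,0,0.9]]]}}

```text
time_s: 4.3
tcp_pos: [0.527, 0.0304, 0.1275]
ee_rot: [[0.005, -0.992, -0.123], [0.003, -0.123, 0.992], [-1.0, -0.005, 0.003]]
wrist_force: [-0.1, 0.5, -0.0]
gripper_width: 0.898
```

```bash
python3 -c "
from h import *
look('s3.png')"
```

```text
t 4.3 tcp [0.527  0.0304 0.1275] disp [-0.0269 -0.0005  0.1275] yaw y -172.94276459201637 tiltx [ 0.0048  0.0033 -1.    ] F [-0.071   0.5336 -0.0279] w 0.8980366771805521 j [ 20.8871  23.1648 -25.2543  -0.1212 -41.256  -13.7386]
roll 0.63 [212.4, 212.2] 475 [[-0.4306  0.0786  0.0029]
 [-0.3931  0.0924  0.0302]
 [-0.3636  0.1263  0.0381]]
```

View pics/s3z.png

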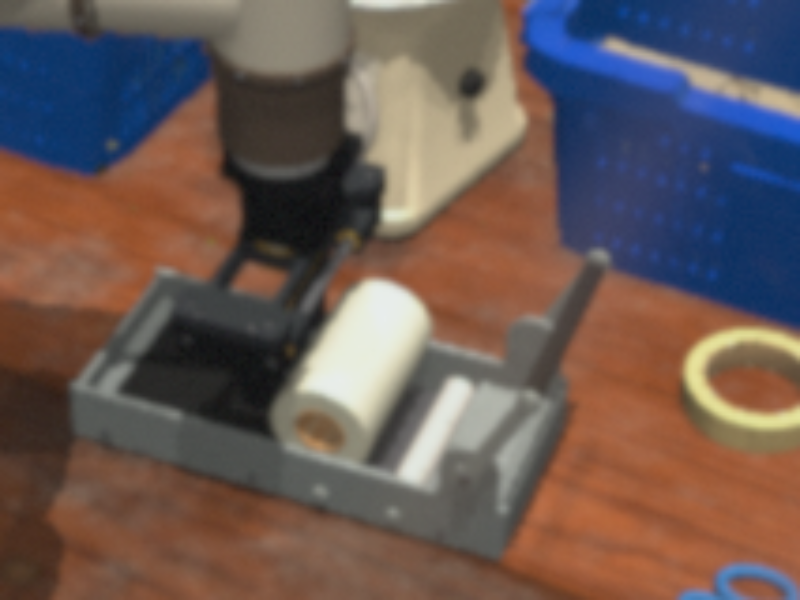

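```bash
cat > fitroll.py <<'E'
from h import *
from scipy.optimize import least_squares
import sys
def fitroll(f,c='scene'):
    d=np.load('pics/'+f+'_d.npy'); v,u=np.mgrid[120:360,220:480]; P,zz=pts(c,d,np.c_[u.ravel(),v.ravel()]); L=disp(P[zz>0].T).T
    s=r.sense(); tx=disp(s['tcp_pos'])[0]
    for a,b in((-.055,0),(0,.055)):
        m=(L[:,2]>.055)&(L[:,2]<.106)&(L[:,1]>a)&(L[:,1]<b)&(L[:,0]>tx+.02)&(L[:,0]<.115); q=L[m]
        t=least_squares(lambda p:np.hypot(q[:,0]-p[0],q[:,2]-p[1])-.035,[np.median(q[:,0]),.06],loss='soft_l1',f_scale=.002); print(c,a,m.sum(),'roll x,z',t.x, 'med res',np.median(abs(t.fun)))
E
python3 -c "
from fitroll import *
fitroll('s3')"
```

```text
scene -0.055 454 roll x,z [0.02230025 0.06575951] med res 0.0009882691155283056
scene 0 413 roll x,z [0.02191294 0.06600084] med res 0.0010786651117633064
```

{"op": "move_arm", "data": {"series": [[[0,0,0,0.01,-0.08,0.03,0.9],[0,0,0,0.01,-0.08,0,0.9],[0,0,0,0.01,-0.08,0,0.9],[0,0,0,0,0,0,0.9]]]}}

```text
time_s: 4.9
tcp_pos: [0.5291, 0.0153, 0.1296]
ee_rot: [[0.005, -0.992, -0.123], [0.004, -0.123, 0.992], [-1.0, -0.006, 0.003]]
wrist_force: [-0.1, 0.0, -0.5]
gripper_width: 0.9
```

```bash
python3 -c "
from fitroll import *
state();snap('scene','s4.png');fitroll('s4')"
```

```text
t 4.9 tcp [0.5291 0.0153 0.1296] disp [-0.0116 -0.0002  0.1296] yaw y -172.95449217886681 tiltx [ 0.0053  0.0035 -1.    ] F [-0.0893  0.011  -0.5015] w 0.9003071716960005 j [ 19.1822  23.0929 -24.9463  -0.1383 -41.607  -12.033 ]
scene -0.055 458 roll x,z [0.0544 0.0591] med res 0.0011748715253173843
scene 0 413 roll x,z [0.0544 0.0592] med res 0.0011449373964020695
```

The roll dropped into the hollow: x = +54 mm, z about 58 mm. Now back off, rise, and cross over to behind the bar.

{"op": "move_arm", "data": {"series": [[[0,0,0,-0.02,0.2,0,0.9],[0,0,0,-0.02,0.2,0.1,0.9],[0,0,0,0,0,0.8,0.6],[0,0,0,0,0,0.8,0.3],[0,0,0,0,0,0.8,0.3],[0,0,0,0,0,0.1,0.3],[0,0,0,0,0,0,0.3]]]}}

```text
time_s: 5.82
tcp_pos: [0.5248, 0.0454, 0.2916]
ee_rot: [[0.006, -0.992, -0.128], [0.004, -0.128, 0.992], [-1.0, -0.006, 0.003]]
wrist_force: [0.4, -0.5, -0.7]
gripper_width: 0.42
```

```bash
python3 -c "
from fitroll import *
state()
for c in('scene','top'): snap(c,c+'5.png');fitroll(c+'5',c)
i=cv2.imread('pics/scene5.png')[160:320,240:453]; cv2.imwrite('pics/s5z.png',cv2.resize(i,(800,600)))"
```

```text
t 5.825 tcp [0.5248 0.0454 0.2916] disp [-0.042  -0.0009  0.2916] yaw y -172.64794676943794 tiltx [ 0.0056  0.0036 -1.    ] F [ 0.3538 -0.4761 -0.6944] w 0.41969861512242596 j [ 22.5688  12.3656 -13.469   -0.0769 -63.7918 -15.1825]
scene -0.055 454 roll x,z [0.0526 0.0581] med res 0.001070924340363811
scene 0 406 roll x,z [0.0525 0.058 ] med res 0.0010883895167708817
top -0.055 701 roll x,z [0.055  0.0574] med res 0.001291957570136705
top 0 687 roll x,z [0.0551 0.0574] med res 0.0012133684546620366
```

View pics/s5z.png

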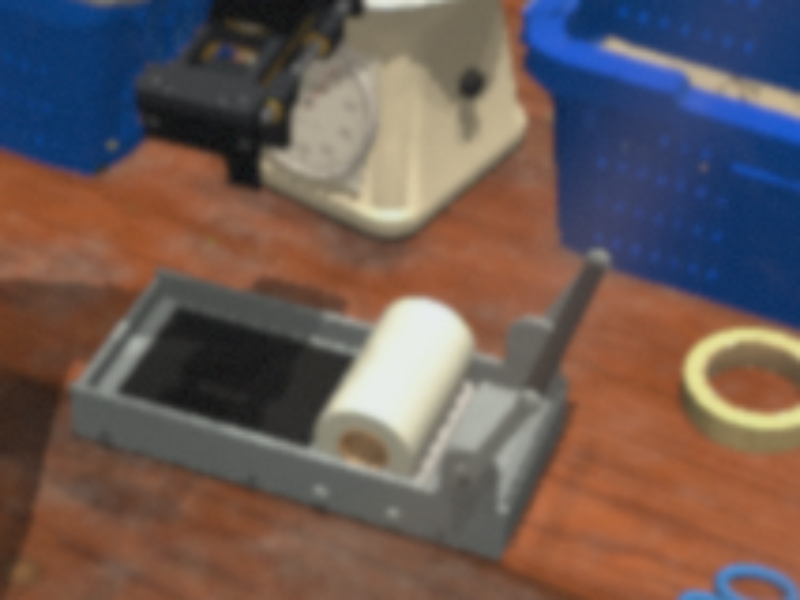

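Both cameras show the roll settled and the bar still open. Moving behind the bar.

{"op": "move_arm", "data": {"series": [[[0,0,0,0.085,-0.7,0,0.3],[0,0,0,0.085,-0.7,0,0.3],[0,0,0,0.085,-0.7,0,0.3],[0,0,0,0.085,-0.7,0,0.3],[0,0,0,0.085,-0.7,0,0.3],[0,0,0,0.085,-0.7,0,0.3],[0,0,0,0,0,0,0.3],[0,0,0,0,0,0,0.3]]]}}

```text
time_s: 6.92
tcp_pos: [0.5522, -0.2126, 0.2764]
ee_rot: [[-0.022, -0.991, -0.13], [0.004, -0.13, 0.991], [-1.0, 0.021, 0.006]]
wrist_force: [-0.5, -0.1, -0.0]
gripper_width: 0.301
```

```bash
python3 -c "
from h import *
state()"
```

```text
t 6.925 tcp [ 0.5522 -0.2126  0.2764] disp [ 0.2174 -0.0042  0.2764] yaw y -172.52104987788297 tiltx [-0.0221  0.0036 -0.9997] F [-0.4779 -0.1442 -0.0035] w 0.3014362291561786 j [ -5.4225  19.9623  -5.0251  -0.0921 -66.2928  12.9355]
```

{"op": "move_arm", "data": {"series": [[[-0.02,-0.15,0,0.04,0,-0.6,0.3],[0,0,0,0,0,-0.6,0.3],[0,0,0,0,0,-0.08,0.3],[0,0,0,0,0,0,0.3]]]}}

```text
time_s: 7.42
tcp_pos: [0.5549, -0.2087, 0.1983]
ee_rot: [[-0.0, -0.991, -0.136], [0.0, -0.136, 0.991], [-1.0, 0.0, 0.0]]
wrist_force: [0.9, -0.3, -0.2]
gripper_width: 0.296
```

```bash
python3 -c "
from h import *
state();snap('scene','s6.png')
i=cv2.imread('pics/s6.png')[160:320,240:453]; cv2.imwrite('pics/s6z.png',cv2.resize(i,(800,600)))"
```

```text
t 7.425 tcp [ 0.5549 -0.2087  0.1983] disp [ 0.2139 -0.001   0.1983] yaw y -172.20387840629377 tiltx [-0.0005  0.0003 -1.    ] F [ 0.9063 -0.2503 -0.2194] w 0.2961701178861113 j [ -4.9804  23.6268 -11.5633  -0.0214 -54.8377  12.7888]
```

View pics/s6z.png

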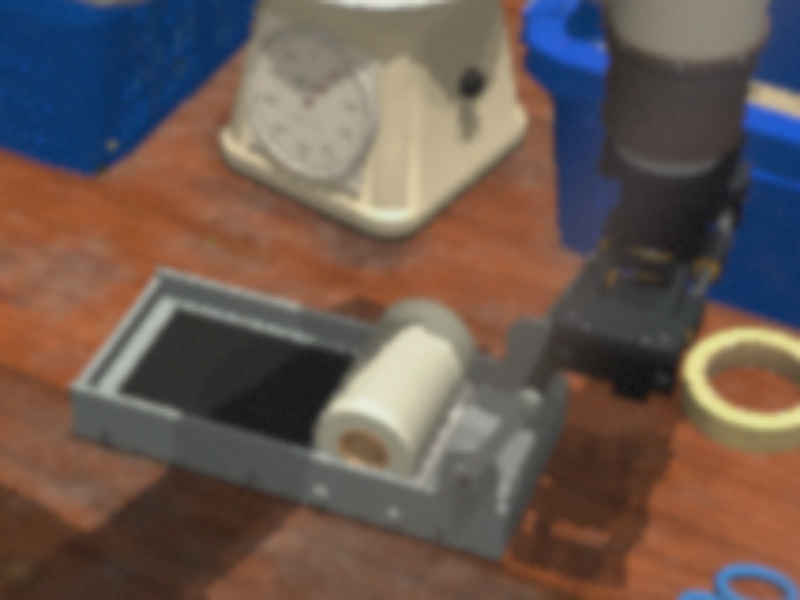

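{"op": "move_arm", "data": {"series": [[[0,0,0,-0.03,0.25,0,0.3],[0,0,0,-0.02,0.18,0,0.3],[0,0,0,-0.02,0.18,0,0.3],[0,0,0,-0.02,0.18,0,0.3],[0,0,0,-0.02,0.18,0,0.3],[0,0,0,-0.02,0.18,0,0.3]]]}}

```text
time_s: 8.22
tcp_pos: [0.5486, -0.1358, 0.2034]
ee_rot: [[0.009, -0.991, -0.136], [-0.002, -0.136, 0.991], [-1.0, -0.009, -0.003]]
wrist_force: [0.4, -1.2, 0.4]
gripper_width: 0.301
```

```bash
python3 -c "
from h import *
state()"
```

```text
t 8.225 tcp [ 0.5486 -0.1358  0.2034] disp [0.1407 0.0014 0.2034] yaw y -172.17877362753092 tiltx [ 0.0093 -0.0017 -1.    ] F [ 0.4378 -1.2381  0.4133] w 0.30107023423237533 j [  2.5787  20.6607 -15.5755   0.1548 -53.2336   5.1496]
```

{"op": "move_arm", "data": {"series": [[[0,0,0,-0.02,0.16,-0.03,0.3],[0,0,0,-0.02,0.16,-0.03,0.3],[0,0,0,-0.02,0.16,-0.03,0.3],[0,0,0,-0.02,0.16,-0.03,0.3],[0,0,0,0,0,0,0.3]]]}}

```text
time_s: 8.85
tcp_pos: [0.5425, -0.0933, 0.1943]
ee_rot: [[0.006, -0.991, -0.137], [-0.001, -0.137, 0.991], [-1.0, -0.006, -0.002]]
wrist_force: [-0.9, -0.6, 0.2]
gripper_width: 0.302
```

```bash
python3 -c "
from h import *
state();snap('scene','s7.png')
i=cv2.imread('pics/s7.png')[160:320,240:453]; cv2.imwrite('pics/s7z.png',cv2.resize(i,(800,600)))"
```

```text
t 8.85 tcp [ 0.5425 -0.0933  0.1943] disp [0.0978 0.0003 0.1943] yaw y -172.12304989193623 tiltx [ 0.0061 -0.0008 -1.    ] F [-0.881  -0.5735  0.2316] w 0.30173409558510406 j [  7.16    20.022  -18.1336   0.1142 -51.5056   0.6458]
```

View pics/s7z.png

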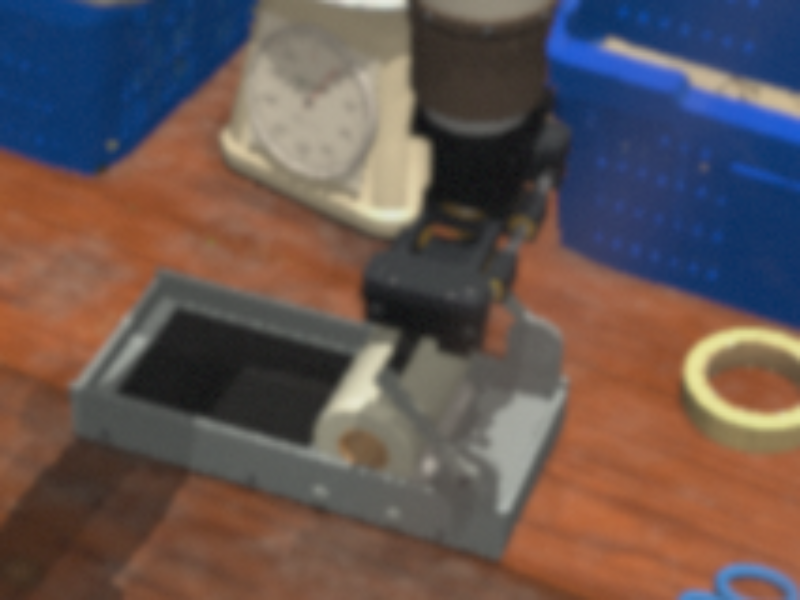

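The bar is past the tipping point and coming down. I'll back off a little, rise clear, and let it settle.

{"op": "move_arm", "data": {"series": [[[0,0,0,0.03,-0.25,0,0.3],[0,0,0,0.02,-0.1,0.4,0.3],[0,0,0,0,0,0.8,0.3],[0,0,0,0,-0.3,0.6,0.3],[0,0,0,0,-0.8,0,0.3],[0,0,0,0,-0.8,0,0.3],[0,0,0,0,-0.8,0,0.3],[0,0,0,0,0,0,0.3],[0,0,0,0,0,0,0.3],[0,0,0,0,0,0,0.3],[0,0,0,0,0,0,0.3],[0,0,0,0,0,0,0.3],[0,0,0,0,0,0,0.3],[0,0,0,0,0,0,0.3],[0,0,0,0,0,0,0.3],[0,0,0,0,0,0,0.3],[0,0,0,0,0,0,0.3],[0,0,0,0,0,0,0.3]]]}}

```text
time_s: 11.15
tcp_pos: [0.5446, -0.2887, 0.3074]
ee_rot: [[0.009, -0.991, -0.135], [-0.003, -0.135, 0.991], [-1.0, -0.009, -0.004]]
wrist_force: [-0.2, -0.9, -0.1]
gripper_width: 0.298
```

```bash
cat > chk.py <<'E'
from fitroll import *
def chk(k):
    state()
    for c in('scene','top'):
        im,d=snap(c,f'{c}{k}.png')
        i=cv2.imread(f'pics/{c}{k}.png')[160:320,240:453]; cv2.imwrite(f'pics/{c}{k}z.png',cv2.resize(i,(800,600)))
        v,u=np.mgrid[150:340,220:460]; P,zz=pts(c,d,np.c_[u.ravel(),v.ravel()]); L=disp(P.T).T
        g=im[v.ravel(),u.ravel()].max(1)
        m=(abs(L[:,1])<.055)&(L[:,2]>.06)&(L[:,2]<.13)&(L[:,0]>.02)&(L[:,0]<.12)
        rod=m&(g<90); print(c,'dark pts',rod.sum(),np.percentile(L[rod],[10,50,90],axis=0) if rod.sum() else '')
        q=L[m&(g>130)]
        t=least_squares(lambda p:np.hypot(q[:,0]-p[0],q[:,2]-p[1])-.035,[.055,.057],loss='soft_l1',f_scale=.002); print('roll',t.x,len(q))
    a=1.73-.44; print('expected rod at rest',.13-.083*np.sin(a),.076+.083*np.cos(a))
E
python3 -c "
from chk import *
chk(8)"
```

```text
t 11.15 tcp [ 0.5446 -0.2887  0.3074] disp [ 0.2921 -0.0206  0.3074] yaw y -172.25203674515265 tiltx [ 0.009  -0.0029 -1.    ] F [-0.1703 -0.866  -0.1058] w 0.2977253079015576 j [-12.8818  20.4368   0.1985   0.0525 -69.2211  20.6103]
scene dark pts 179 [[ 0.0437 -0.0466  0.1002]
 [ 0.0505 -0.0072  0.1055]
 [ 0.0542  0.0402  0.1086]]
roll [0.0523 0.0583] 403
top dark pts 267 [[ 0.0441 -0.0435  0.1013]
 [ 0.0488 -0.0012  0.105 ]
 [ 0.054   0.0436  0.1083]]
roll [0.055  0.0574] 838
expected rod at rest 0.050250689670895965 0.09900103262969429
```

View pics/scene8z.png

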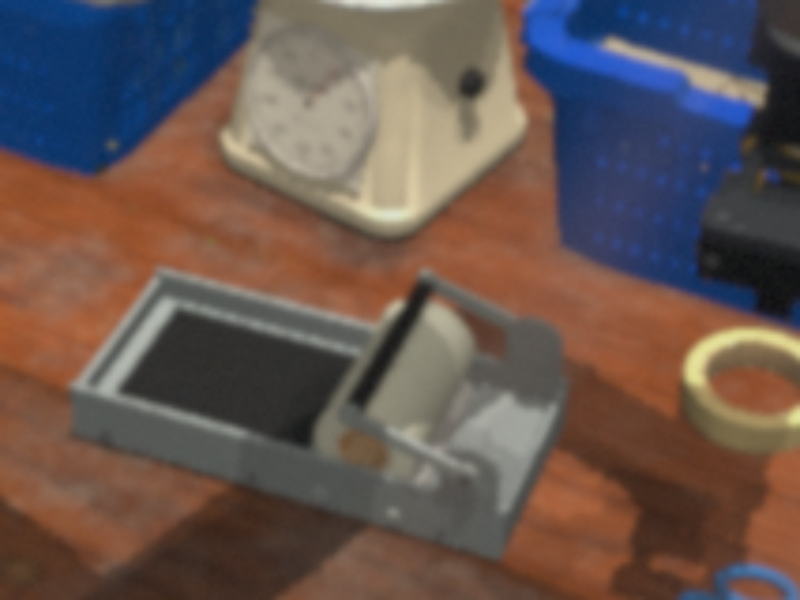

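View pics/top8.png

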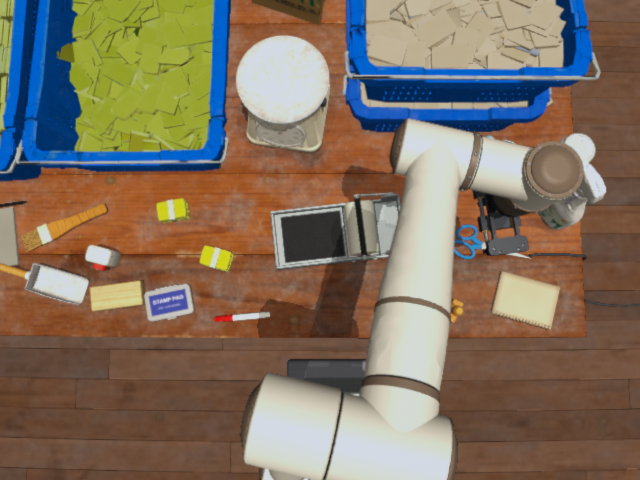

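The rod rests on the roll about where it should at 1.73 rad (x ≈ 50 mm, top at ~106 mm), and the bystanders haven't moved. I'll wait briefly, check again, then hand in.

{"op": "move_arm", "data": {"series": [[[0,0,0,0,0,0,0.3],[0,0,0,0,0,0,0.3],[0,0,0,0,0,0,0.3],[0,0,0,0,0,0,0.3],[0,0,0,0,0,0,0.3],[0,0,0,0,0,0,0.3],[0,0,0,0,0,0,0.3],[0,0,0,0,0,0,0.3],[0,0,0,0,0,0,0.3],[0,0,0,0,0,0,0.3]]]}}

```text
time_s: 12.5
tcp_pos: [0.5446, -0.2887, 0.3074]
ee_rot: [[0.009, -0.991, -0.135], [-0.003, -0.135, 0.991], [-1.0, -0.009, -0.004]]
wrist_force: [1.0, 0.4, -0.7]
gripper_width: 0.3
```

```bash
python3 -c "
from chk import *
chk(9); print(r.finish_job())"
```

```text
t 12.5 tcp [ 0.5446 -0.2887  0.3074] disp [ 0.2921 -0.0206  0.3074] yaw y -172.25461313065304 tiltx [ 0.009 -0.003 -1.   ] F [ 0.9616  0.3842 -0.7141] w 0.3004285147622319 j [-12.8859  20.4371   0.1964   0.0547 -69.2188  20.6111]
scene dark pts 177 [[ 0.0436 -0.0433  0.1013]
 [ 0.0506 -0.0053  0.105 ]
 [ 0.0549  0.0413  0.1081]]
roll [0.0524 0.0581] 397
top dark pts 266 [[ 0.0442 -0.0439  0.101 ]
 [ 0.0487 -0.001   0.105 ]
 [ 0.0539  0.0432  0.1089]]
roll [0.0549 0.0575] 841
expected rod at rest 0.050250689670895965 0.09900103262969429
the job is handed in; nothing more can be done
None
```

The paper roll is in the hollow with the hold-down bar resting on it, and I handed the job in at about 12.6 s; no verdict is reported. I rolled it there with open fingertips at about mid-height, then pushed the bar over from behind and let it lower itself.

- **Roll:** the last check puts its centre at dispenser x = 52 to 55 mm and z = 57.5 to 58 mm, against a target of 55 and 57. The two cameras disagree by about 2.5 mm along the travel, which is about the calibration error and well inside the 8 mm limit. Readings 1.3 s apart showed no movement.
- **Bar:** the rod is at x ≈ 50 mm with its top surface at 105 to 106 mm, which matches the 1.73 rad rest position. I could not measure the contact force between bar and roll directly.
- **Surroundings:** the arm ended clear of everything. The bystanders I could see in the top view looked unmoved. I compared them by eye only, and the arm partly hid the stamp and scissors. The masking tape was hidden there, but the scene camera showed it in place.

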